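# Start the bearing demonstration rig and hold it running

### The arm

A 6-joint arm with a two-finger parallel gripper is mounted at the origin on the work surface. World frame = base frame: x ahead of the robot, y to its left, z up, the work surface at z = 0. Lengths are in m, angles in degrees, forces in N, time in s.
With the tool pointing down it reaches from about 0.325 to 0.85 m from the base axis. Payload 15.5 kg.
Tool frame: the origin (TCP) lies midway between the tips of the shut fingers; the grasp point (between the pads) lies 19 mm behind it; z points along the fingers, y is the line along which they close (so a half turn about z gives the same grasp; the last joint's range is limited). The gripper opens to 91 mm and grips with 3 to 60 N. Pads are 32 mm wide; open, the fingers measure 118 mm over their backs; the gripper's body (76 mm by 178 mm) begins 60 mm behind the grasp point.
Start: joints at [-5.472, 28.281, 77.091, -0, 74.628, -5.472], TCP at [0.625, 0, 0.214] pointing down, gripper open.
Joint ranges: [-166.48, 166.48], [-47.26, 123.95], [12.59, 153.08], [-70.14, 250.14], [6.76, 159.57], [-176.63, 176.63]. Speed limits (degrees/s): [108.29, 108.29, 147.25, 172.46, 172.46, 172.46].

### API

Orientations are given as a 3x3 rotation matrix whose columns are the frame's x, y, z axes.
In Python, from cell import r gives the robot as it stands.
- The arm moves only by the shell command python3 -m jog 'ROWS'. ROWS is a JSON object of lists of equal length, an entry for each row: "claw": the opening, from 0 (shut) to 1 (fully open); "delta_pos": the shift along the tool's x, y, z scaled (see below), a list of three; "angular": the turn, a rotation vector about the tool's x, y, z scaled (see below), a list of three. In form: {"claw": [claw, ...], "delta_pos": [[tx, ty, tz], ...], "angular": [[ax, ay, az], ...]}. A call has 1 to 5 rows; each row is the pose to reach, as a shift and turn from the pose commanded when the call began, along the tool's axes at that moment; what a row does not reach only later rows make up. The controller multiplies each number of a shift by 0.2 m and each number of a turn by 90 degrees. A row lasts 1/10 s, in which the tool goes at most 50 mm and 8.59 degrees, less where a joint would pass 70% of its speed; a pose out of reach is approached as far as the arm can. A call with a number of a shift or a turn outside -1 to 1 is refused whole. A call with a gripper value outside its range is refused whole. The fingers move at their own pace and stop on an object; the grip force is fixed at half the most. Time passes only in rows, so rows that repeat a pose let the fingers close. It gives the time, the measured TCP pose, the force, the opening and the grip force at its end, in the units of the state.
- r.get_obs(): the state, without advancing time (a new reading comes with each control period).
- r.camera(name): name is "scene" or "side" or "wrist"; returns a dict with "image" (480x640x3 uint8, red, green, blue), "range_z" (480x640 float32, m along the optical axis (not along the pixel's ray), 0 where there is no reading), "camera_matrix" (3x3 intrinsics, pixels), "view" (4x4, takes a point from world to camera coordinates). Camera axes: x right, y up, looking along -z (the intrinsics and any distortion apply to the point x, -y, -z); pixel columns grow to the right and rows downward; lengths in m; the calibration is good to about 2 mm. A picture is of the moment at which its call begins.
- r.close_job(): hands the job in; it is judged then, once.
The state is a dict: "clock": time; "joints": joint angles; "joint_vel": joint speeds; "effort": joint torques, N m; "eef_pos": TCP position; "tool_rot": TCP orientation; "force": force on the tool from outside, world axes, zero at the start; "ft_torque": the same for the moment, N m; "finger_gap": finger opening in m; "finger_force": force on a finger pad.
Only numpy, scipy, OpenCV 4.12 (cv2) and the standard library are available. Lean on these libraries where they do the work, as an engineer would, in place of code of your own. Each camera call takes 0.05 s, during which the arm holds its last target. There are 200 camera calls.

### The job

Start the bearing demonstration rig with closed fingers: first press down the raised end of the flat rocker paddle so that it tips right over, then push the straight round plunger fully in (it stays in), and last press the long bar key fully down and keep holding it down: your program finishes while still holding the bar. Keep to that order, never press the domed mushroom stop button, and leave the loose parts around the rig where they are; nothing is to be gripped or lifted.

Things in the scene. Friction and masses are not known exactly. Their poses are not given: they have to be found in the camera images.
- rig: Fixed plate 300 (x) x 440 (y) x 12 mm with a shaft rig on its far half (to 95 mm above the table). Four white boxes, 90 (x) x 66 (y) x 40 mm, tops 52 mm above the table, stand in any order at x = -65, y = +-72 and +-155 mm, each with one black control on top. Origin: centre of the underside, on the table; x from the boxes to the shaft, y along the row, z up. Yaw within 0.3 rad.
- rocker (a joint): Angle (rad) of the flat rocker paddle (66 mm in x, 34 mm in y, 8 mm thick), hinged across its middle about the rig's y axis, 62 mm above the table. 0 = off (starts at 0 to 0.06), its far end (+x) raised; 0.42 rad = tipped right over, far end down. It stays where it is left; moving it takes about 0.04 N m (under 4 N on the raised end).
- rocker_raised_end (a point): Point on the paddle's upper face, 24 mm from its hinge towards the raised far end; 71 mm above the table when off, 10 mm lower when tipped right over. It moves and tilts with the paddle; its y axis is the hinge direction.
- plunger (a joint): How far the black plunger (a straight round pin, diameter 26 mm, flat top, with a flat dark collar at its foot) is pushed in, m: 0 = out (starts at 0 to 0.002), 22 mm above its box; 0.012 = fully in, 10 mm above its box. No spring: it stays where it is left and takes about 3 N to push.
- plunger_top (a point): Centre of the plunger's flat top, 74 mm above the table when out, 62 mm when fully in. Axes as the rig's.
- bar (a joint): How far the black bar key (oblong, 24 mm in x, 56 mm in y, flat top) is pressed, m: 0 = up, 0.008 = fully down. A spring returns it: about 2 N to start, 6 N fully down.
- bar_top (a point): Centre of the bar key's flat top, 68 mm above the table when up, 60 mm fully down. Axes as the rig's.
- stop (a joint): How far the mushroom stop button (black, domed head of diameter 40 mm on a thinner stem) is pressed, m: 0 = up, 0.006 = down. Sprung; not to be pressed.
- stop_top (a point): Top of the mushroom head, 76 mm above the table.
- bearing: Loose ball bearing lying flat on the rig's plate in the gap in the middle of the row of boxes, diameter 52 mm, 15 mm high; origin under its centre. Leave it.
- bush: Loose brass bush standing on the rig's plate just in front of the boxes, diameter 22 mm, 25 mm high; origin under its centre. Leave it.
- big_bearing: Loose ball bearing lying on the table, diameter 80 mm, 23 mm high; origin under its centre. Leave it.
- grease_tin: Jar standing on the table, diameter 48 mm, 75 mm high; origin under its centre. Leave it.
- pillow_block: Loose steel pillow block standing on the table, 38 x 127 mm, 67 mm high; origin under its centre. Leave it.
- carton: Small carton on the table, 85 x 85 x 60 mm; origin under its centre. Leave it.
- spanner: Spanner 170 mm long lying on the table along its x; origin at its underside. Leave it.

How it is judged (in metres and radians):
On the way, in this order (a step that is already met when the one before it is completed fails the run):
1. the rocker paddle is tipped over (value of joint rocker above 0.34 rad), for 0.2 s.
2. the plunger is pushed in (value of joint rocker above 0.34 rad and value of joint plunger above 0.01 m), for 0.2 s.
3. the bar key is held down (all of step 2 and value of joint bar above 0.005 m), for 0.3 s.
At the end, for the whole second after the job is handed in: Rocker tipped over beyond 0.34 of 0.42 rad, plunger pushed in beyond 10 of 12 mm, bar key held beyond 5 of 8 mm by the fingers (more than 1 N), stop button not pressed (under 2 mm), loose parts within 20 mm of where they stood (all of step 3 and contact force between the fingers and bar above 1 N and value of joint stop below 0.002 m and distance of each of bearing, bush, big_bearing, grease_tin, pillow_block, carton, spanner from where it was at the start of the episode below 0.02 m); the arm keeps its last pose, push and grip.
It fails at once if the plunger is pushed in (6 mm) before the rocker is over (value of joint plunger above 0.006 m and value of joint rocker below 0.3 rad).
It fails at once if the bar key is pressed (3 mm) before the rocker is over and the plunger in (value of joint bar above 0.003 m and (value of joint rocker below 0.3 rad or value of joint plunger below 0.009 m)).
It fails at once if the mushroom stop button is pressed (2 mm) (value of joint stop above 0.002 m).
It fails at once if a loose part is moved, lifted or carried more than 20 mm (distance of any of bearing, bush, big_bearing, grease_tin, pillow_block, carton, spanner from where it was at the start of the episode above 0.02 m).
It also fails if it takes over 51 s, if anything falls off the work surface, if the arm or the gripper's body presses on something with over 40 N, if the wrist force passes 120 N, or if a joint passes its speed limit or range.

## Working session

There is one attempt and no reset: what is moved stays moved. The work goes in short steps, Python scripts to look and compute and a shell command to move; the robot and the scene stay as the last step left them, time stands still between calls to the robot, and variables do not carry over. Pictures are saved under pics/ and viewed, at most 10 in all, crops included, and the job is handed in when it is done.

```bash
mkdir -p pics; cat > h.py <<'E'
import numpy as np, cv2
from cell import r
def shot(n,f):
    c=r.camera(n); cv2.imwrite('pics/'+f+'.png',c['image'][:,:,::-1]); np.savez('pics/'+f,**c); return c
def world(c,u,v):
    K=c['camera_matrix'];d=float(np.median([x for x in c['range_z'][v-1:v+2,u-1:u+2].ravel() if x>0] or [0]))
    p=np.array([(u-K[0,2])/K[0,0]*d,-(v-K[1,2])/K[1,1]*d,-d,1])
    return (np.linalg.inv(c['view'])@p)[:3]
E
python3 - <<'E'
from h import *
for n in('scene','side'): shot(n,n+'1')
o=r.get_obs();print(o['eef_pos'],o['tool_rot'],o['clock'])
E
```

```text
[6.24658890e-01 2.85164965e-05 2.13415430e-01] [[-3.53613880e-05  9.99999414e-01 -1.08176780e-03]
 [ 9.99999997e-01  3.54395244e-05  7.22112111e-05]
 [ 7.22495062e-05 -1.08176525e-03 -9.99999412e-01]] 0.1
```

View pics/scene1.png

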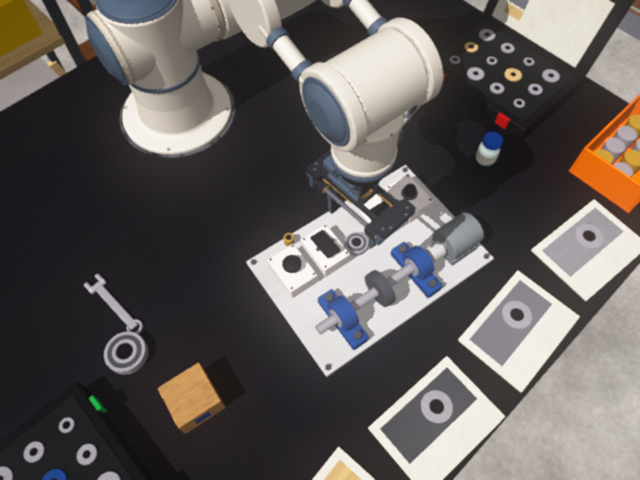

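View pics/side1.png

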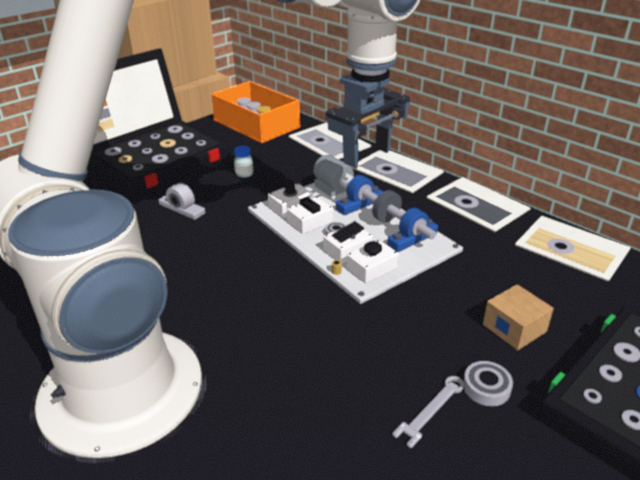

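The scene view shows the rig under the gripper, with two boxes visible at about (292,264) and (325,243). The side view shows all four boxes at about (290,193), (308,207), (349,237) and (372,253). I'll enlarge it and look from the wrist camera.

```bash
python3 - <<'E'
from h import *
c=shot('wrist','wrist1')
i=cv2.imread('pics/side1.png')[165:290,250:410]
cv2.imwrite('pics/sidecrop.png',cv2.resize(i,None,fx=4.8,fy=4.8,interpolation=cv2.INTER_CUBIC))
E
```

```text
(no output)
```

View pics/sidecrop.png

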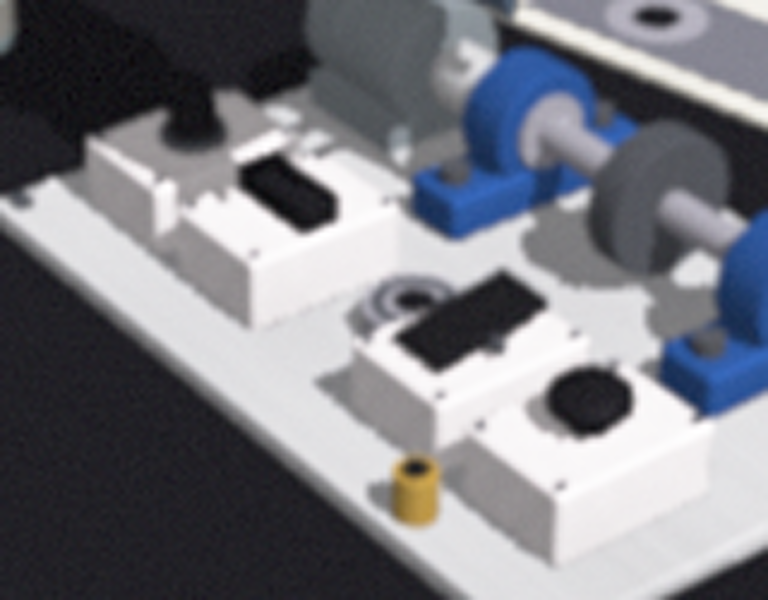

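View pics/wrist1.png

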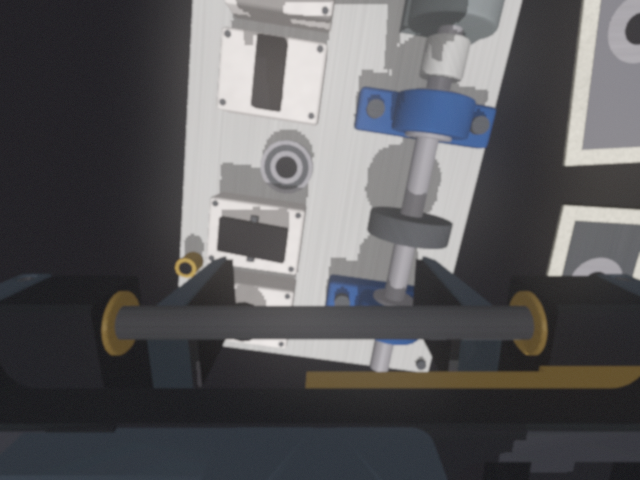

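The wrist view shows the bar key at (269,72), the rocker at (252,238) and the stop at about (245,320), hidden by the gripper. In the side crop, the row runs plunger (195,120), bar (290,190), rocker (470,320), stop (590,400). I'll locate them from depth.

```bash
python3 - <<'E'
from h import *
def cloud(f):
    c=np.load('pics/'+f+'.npz');K=c['camera_matrix'];d=c['range_z'];v,u=np.nonzero(d>0);z=d[v,u]
    p=np.c_[(u-K[0,2])/K[0,0]*z,-(v-K[1,2])/K[1,1]*z,-z,np.ones(len(z))]@np.linalg.inv(c['view']).T
    return p[:,:3],c['image'][v,u].astype(int),np.c_[u,v]
for f,boxes in (('wrist1',{'bar':(214,25,332,128),'rocker':(205,195,308,275)}),('side1',{'bar':(286,192,336,220),'rocker':(322,218,372,248),'stop':(345,237,400,270),'plunger':(266,178,300,204)})):
    p,c,uv=cloud(f)
    for k,b in boxes.items():
        m=(uv[:,0]>b[0])&(uv[:,0]<b[2])&(uv[:,1]>b[1])&(uv[:,1]<b[3])
        t=m&(abs(p[:,2]-.052)<.005)
        q=m&(p[:,2]>.060)&(p[:,2]<.085)&(c.sum(1)<150)
        rr=lambda s:cv2.minAreaRect((p[s,:2]*1000).astype(np.float32)) if s.sum()>3 else None
        print(f,k,rr(t|q),np.median(p[t,2]),'ctl',rr(q),q.sum(),np.median(p[q],0))
c=np.load('pics/wrist1.npz');s=np.load('pics/side1.npz')
print('wrist bar/rock/bearing',[world(c,*x).round(4) for x in((269,72),(252,238),(218,240),(285,240),(286,166),(187,267))])
# control corners: plate corners in side
print([world(s,*x).round(4) for x in((290,191),(308,205),(349,236),(372,249))])
E
```

```text
wrist1 bar ((578.1329956054688, 130.17054748535156), (66.28118133544922, 90.19823455810547), 81.62540435791016) 0.05253231338318079 ctl None 0 [nan nan nan]
wrist1 rocker ((557.2939453125, -12.190399169921875), (66.35425567626953, 89.91688537597656), 81.62112426757812) 0.05252419374189887 ctl None 0 [nan nan nan]
side1 bar ((580.2677612304688, 146.69554138183594), (113.65802001953125, 94.63147735595703), 82.08783721923828) 0.05116982741065679 ctl ((579.8717041015625, 145.32717895507812), (105.87625885009766, 24.12720489501953), 78.84913635253906) 144 [0.57185647 0.12052147 0.06652305]
side1 rocker ((539.8411865234375, -29.210342407226562), (105.60000610351562, 105.42093658447266), 40.07374954223633) 0.050895188188949114 ctl ((552.706298828125, -52.685394287109375), (103.39315795898438, 62.991615295410156), 86.60919189453125) 263 [ 0.55349993 -0.01919772  0.06583773]
side1 stop ((546.4087524414062, -78.00269317626953), (110.01620483398438, 92.6050033569336), 81.67755126953125) 0.05087718705713651 ctl ((540.8640747070312, -102.28224182128906), (29.40376853942871, 30.70831298828125), 82.26883697509766) 153 [ 0.53764405 -0.10381785  0.07228513]
side1 plunger ((577.562744140625, 216.64901733398438), (96.81026458740234, 75.93928527832031), 46.73248291015625) 0.05140108835901125 ctl ((589.1705932617188, 206.74285888671875), (28.144611358642578, 21.834354400634766), 47.15314865112305) 77 [0.58642353 0.20488319 0.07088032]
wrist bar/rock/bearing [array([0.5799, 0.1296, 0.0689]), array([ 0.5589, -0.0105,  0.067 ]), array([ 0.5259, -0.0139,  0.0616]), array([ 0.5896, -0.0113,  0.0709]), array([0.5878, 0.0524, 0.0293]), array([ 0.4851, -0.0486,  0.0384])]
[array([0.5849, 0.2005, 0.064 ]), array([0.5671, 0.1191, 0.0674]), array([ 0.5459, -0.0303,  0.0628]), array([ 0.5344, -0.1056,  0.0724])]
  return _methods._mean(a, axis=axis, dtype=dtype,
  ret = um.true_divide(
```

Rig yaw is about -8.4°. The boxes are at bar (0.578,0.130), rocker (0.557,-0.012), plunger (0.590,0.212) and stop (0.545,-0.094). I'll shut the fingers, align with the rig and go above the raised end.

```bash
python3 -m jog '{"claw":[0,0,0,0,0],"delta_pos":[[-0.08,-0.208,0.2],[-0.08,-0.208,0.4],[-0.08,-0.208,0.5],[-0.08,-0.208,0.5],[-0.08,-0.208,0.5]],"angular":[[0,0,0.093],[0,0,0.093],[0,0,0.093],[0,0,0.093],[0,0,0.093]]}'; python3 -m jog '{"claw":[0,0,0,0,0],"delta_pos":[[0,0,0],[0,0,0],[0,0,0],[0,0,0],[0,0,0]],"angular":[[0,0,0],[0,0,0],[0,0,0],[0,0,0],[0,0,0]]}'
python3 - <<'E'
from h import *
shot('wrist','wrist2')
E
```

```text
clock: 0.65
eef_pos: [0.5838, -0.016, 0.1144]
tool_rot: [[0.145, 0.989, 0.0], [0.989, -0.145, -0.0], [0.0, 0.0, -1.0]]
force: [-0.0, -0.1, 0.7]
finger_gap: 0.054
finger_force: 0.0
clock: 1.15
eef_pos: [0.5835, -0.016, 0.1141]
tool_rot: [[0.146, 0.989, 0.0], [0.989, -0.146, -0.0], [0.0, 0.0, -1.0]]
force: [0.2, 0.4, -0.5]
finger_gap: 0.014
finger_force: 0.0
```

View pics/wrist2.png

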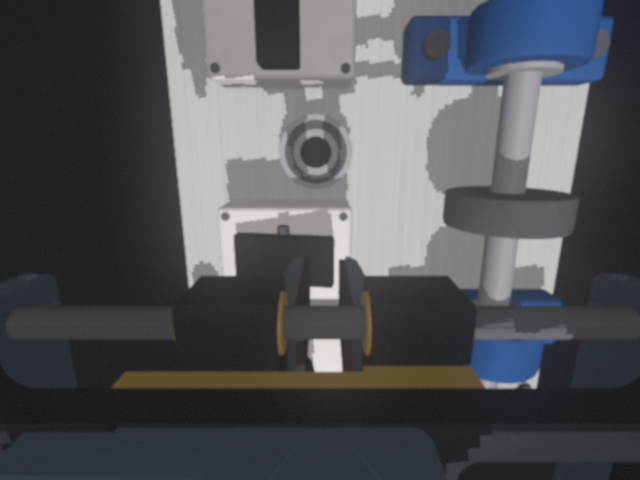

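The fingers are over the right-hand, raised end of the paddle at about (325,270). I'll press down.

```bash
python3 -m jog '{"claw":[0,0,0,0,0],"delta_pos":[[0,0,0],[0,0,0.1],[0,0,0.2],[0,0,0.22],[0,0,0.24]],"angular":[[0,0,0],[0,0,0],[0,0,0],[0,0,0],[0,0,0]]}'; python3 -m jog '{"claw":[0,0,0,0,0],"delta_pos":[[0,0,0.01],[0,0,0.02],[0,0,0.02],[0,0,0.02],[0,0,0.02]],"angular":[[0,0,0],[0,0,0],[0,0,0],[0,0,0],[0,0,0]]}'
```

```text
clock: 1.7
eef_pos: [0.5833, -0.016, 0.0659]
tool_rot: [[0.146, 0.989, -0.001], [0.989, -0.146, 0.0], [-0.0, -0.001, -1.0]]
force: [-1.2, -0.2, 2.2]
finger_gap: 0.0003
finger_force: 1.2
clock: 2.2
eef_pos: [0.5837, -0.016, 0.0622]
tool_rot: [[0.146, 0.989, 0.001], [0.989, -0.146, -0.0], [-0.0, 0.001, -1.0]]
force: [-1.3, -1.0, 0.8]
finger_gap: 0.0004
finger_force: 0.6
```

```bash
python3 -m jog '{"claw":[0,0,0,0],"delta_pos":[[0,0,0.005],[0,0,0.01],[0,0,0.01],[0,0,0.01]],"angular":[[0,0,0],[0,0,0],[0,0,0],[0,0,0]]}'; python3 -m jog '{"claw":[0,0,0,0],"delta_pos":[[0,0,0.005],[0,0,0.01],[0,0,0.01],[0,0,0.01]],"angular":[[0,0,0],[0,0,0],[0,0,0],[0,0,0]]}'
```

```text
clock: 2.6
eef_pos: [0.5837, -0.0161, 0.0612]
tool_rot: [[0.146, 0.989, 0.001], [0.989, -0.146, -0.0], [-0.0, 0.001, -1.0]]
force: [-6.1, 0.4, 23.4]
finger_gap: 0.0006
finger_force: 10.8
clock: 3.0
eef_pos: [0.5839, -0.016, 0.0606]
tool_rot: [[0.145, 0.989, 0.002], [0.989, -0.145, -0.0], [-0.0, 0.002, -1.0]]
force: [-13.1, 1.0, 49.7]
finger_gap: 0.0006
finger_force: 22.6
```

The paddle is on its stop (50 N). I'll lift, move towards the plunger and check.

```bash
python3 -m jog '{"claw":[0,0,0,0,0],"delta_pos":[[0,0,-0.2],[0,0,-0.3],[0.2,-0.13,-0.3],[0.4,-0.13,-0.3],[0.6,-0.13,-0.3]],"angular":[[0,0,0],[0,0,0],[0,0,0],[0,0,0],[0,0,0]]}'
python3 -m jog '{"claw":[0,0,0,0,0],"delta_pos":[[0.2,0,0],[0.4,0,0],[0.535,0,0],[0.535,0,0],[0.535,0,0]],"angular":[[0,0,0],[0,0,0],[0,0,0],[0,0,0],[0,0,0]]}'
python3 - <<'E'
from h import *
c=shot('side','side2');shot('scene','scene2');f=cv2.INTER_CUBIC
a=cv2.resize(cv2.imread('pics/side2.png')[165:290,240:410],(760,560),interpolation=f)
cv2.imwrite('pics/side2c.png',a)
E
```

```text
clock: 3.5
eef_pos: [0.5748, 0.1077, 0.1183]
tool_rot: [[0.146, 0.989, 0.0], [0.989, -0.146, 0.0], [0.0, 0.0, -1.0]]
force: [1.1, 0.3, -0.2]
finger_gap: 0.0006
finger_force: 0.0
clock: 4.0
eef_pos: [0.5905, 0.2126, 0.1177]
tool_rot: [[0.144, 0.99, -0.0], [0.99, -0.144, -0.0], [-0.0, -0.0, -1.0]]
force: [-1.0, -0.0, -0.1]
finger_gap: 0.0006
finger_force: 0.0
```

View pics/side2c.png

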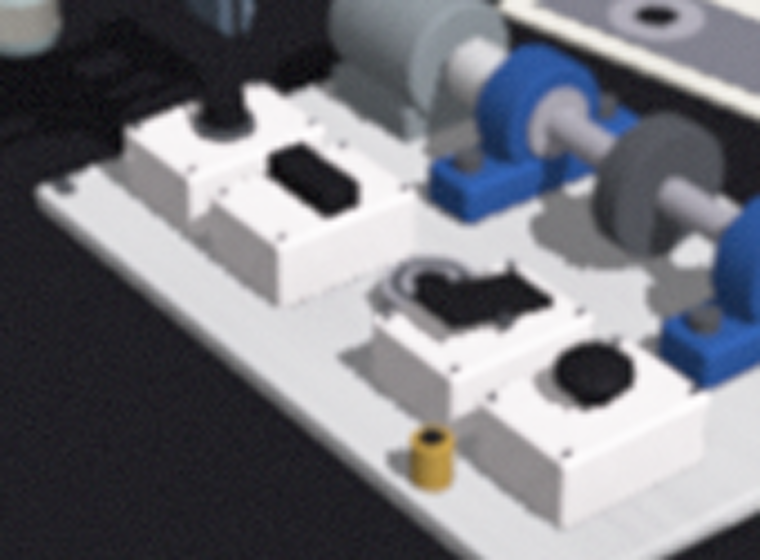

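The rocker at (485,300) is tipped: near end up, far end down. The plunger at (222,105) is directly below the fingers. I'll press it.

```bash
python3 -m jog '{"claw":[0,0,0,0,0],"delta_pos":[[0,0,0.1],[0,0,0.2],[0,0,0.23],[0,0,0.255],[0,0,0.275]],"angular":[[0,0,0],[0,0,0],[0,0,0],[0,0,0],[0,0,0]]}'; python3 -m jog '{"claw":[0,0,0,0,0],"delta_pos":[[0,0,0.005],[0,0,0.01],[0,0,0.01],[0,0,0.01],[0,0,0.01]],"angular":[[0,0,0],[0,0,0],[0,0,0],[0,0,0],[0,0,0]]}'
```

```text
clock: 4.6
eef_pos: [0.5909, 0.2119, 0.0633]
tool_rot: [[0.146, 0.989, 0.0], [0.989, -0.146, -0.0], [0.0, 0.0, -1.0]]
force: [-0.8, -1.2, 2.6]
finger_gap: 0.0003
finger_force: 1.4
clock: 5.1
eef_pos: [0.591, 0.2121, 0.0621]
tool_rot: [[0.145, 0.989, 0.001], [0.989, -0.145, -0.0], [-0.0, 0.001, -1.0]]
force: [-3.8, -4.1, 10.9]
finger_gap: 0.0002
finger_force: 5.7
```

```bash
python3 -m jog '{"claw":[0,0,0],"delta_pos":[[0,0,0.005],[0,0,0.005],[0,0,0.005]],"angular":[[0,0,0],[0,0,0],[0,0,0]]}'; python3 -m jog '{"claw":[0,0,0,0,0],"delta_pos":[[0,0,-0.2],[-0.2,0,-0.2],[-0.415,0,-0.2],[-0.415,0,-0.2],[-0.415,0,-0.2]],"angular":[[0,0,0],[0,0,0],[0,0,0],[0,0,0],[0,0,0]]}'
python3 - <<'E'
from h import *
c=shot('side','side3')
a=cv2.resize(cv2.imread('pics/side3.png')[165:290,240:410],(760,560),interpolation=cv2.INTER_CUBIC)
cv2.imwrite('pics/side3c.png',a)
E
```

```text
clock: 5.4
eef_pos: [0.5911, 0.2121, 0.0619]
tool_rot: [[0.145, 0.989, 0.001], [0.989, -0.145, -0.0], [0.0, 0.001, -1.0]]
force: [-7.7, -5.2, 23.9]
finger_gap: 0.0002
finger_force: 12.1
clock: 5.9
eef_pos: [0.579, 0.1296, 0.1006]
tool_rot: [[0.147, 0.989, 0.001], [0.989, -0.147, 0.0], [0.0, 0.001, -1.0]]
force: [-0.2, 0.5, 0.0]
finger_gap: 0.0004
finger_force: 0.0
```

View pics/side3c.png

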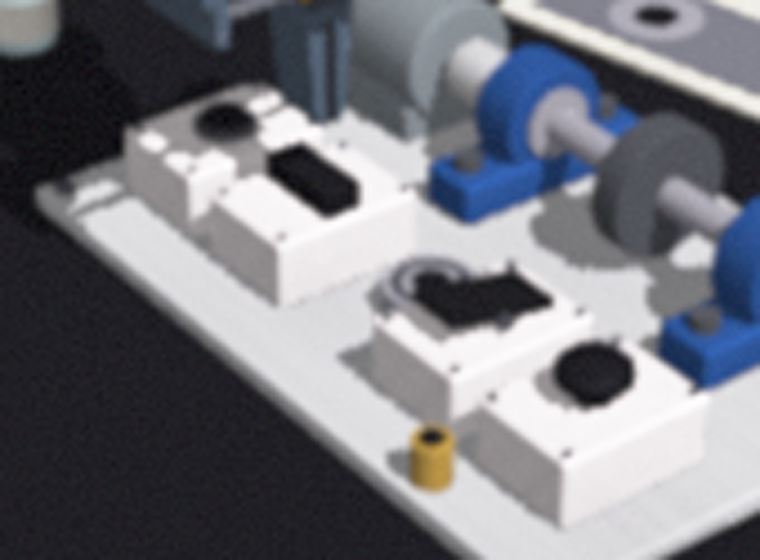

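The plunger at (225,122) is now low, the rocker is still tipped, and the fingers are above the bar. I'll press and hold it.

```bash
python3 -m jog '{"claw":[0,0,0,0,0],"delta_pos":[[0,0,0.1],[0,0,0.15],[0,0,0.175],[0,0,0.195],[0,0,0.2]],"angular":[[0,0,0],[0,0,0],[0,0,0],[0,0,0],[0,0,0]]}'; python3 -m jog '{"claw":[0,0,0,0,0],"delta_pos":[[0,0,0.005],[0,0,0.005],[0,0,0.005],[0,0,0.005],[0,0,0.005]],"angular":[[0,0,0],[0,0,0],[0,0,0],[0,0,0],[0,0,0]]}'
```

```text
clock: 6.45
eef_pos: [0.5785, 0.1309, 0.0602]
tool_rot: [[0.145, 0.989, -0.0], [0.989, -0.145, 0.001], [0.0, -0.0, -1.0]]
force: [-6.0, 3.7, 15.7]
finger_gap: 0.0005
finger_force: 7.9
clock: 6.95
eef_pos: [0.5785, 0.1309, 0.0601]
tool_rot: [[0.145, 0.989, 0.0], [0.989, -0.145, 0.001], [0.001, 0.0, -1.0]]
force: [-7.3, 4.2, 18.9]
finger_gap: 0.0004
finger_force: 9.3
```

The bar is fully down, with 19 N on it and the TCP at 60 mm. I'll hand the job in.

```bash
python3 -c "
from cell import r
print(r.close_job())"
```

```text
the job is handed in; nothing more can be done
None
```

I tipped the rocker over, then pushed the plunger fully in, and handed the job in with the bar key held fully down at about 19 N; I never went near the stop button or the loose parts, and the hand-in gave no verdict.

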